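# Reset the welding fixture's supply

### The job

The welding fixture has lost its supply: press the three black keys on the supply box one at a time, slowly and gently (never harder than about 15 N), until you feel one snap over; stop there, without driving it on to the bottom, and let go (it stays down; the worn ones stay soft, so do not force them, let them come back up). Once a key has snapped press no other key, and then push the lever of the main switch all the way over to its other side. Leave the canisters where they stand.

Things in the scene. Friction and masses are not known exactly. Their poses are not given: they have to be found in the camera images.
- plate (a point): centre of the flat top plate of the supply box, a fixed grey box of 100 mm (x) by 190 mm (y) by 60 mm (z), this point 60 mm above the table; z up, the keys stand in a row along its y axis at +55 (a), 0 (b) and -55 mm (c)
- key_a_top (a point): centre of the top face of one of three identical black keys (upright caps 24 mm across, standing 14 mm above the plate at rest). Which one is good cannot be seen and differs every time. The good one resists more and more, to nearly 5 N at 4 to 5 mm down, then gives way at once to almost nothing, drops to 6 mm down and stays there; its bottom is at 9 mm
- key_b_top (a point): as key_a: the middle key. The two worn keys feel different from the good one: resistance grows evenly to only 3 or 4 N without any snap, then they meet a hard stop, one 2.5 mm and one 3.5 mm down, and they spring back up when released
- key_c_top (a point): as key_a: the key at the plate's -y end; good or worn like the others
- pivot (a point): hinge of the main switch's lever, 55 mm above the table over the middle of its fixed grey box of 110 mm (x) by 90 mm (y) by 50 mm (z; the two cheeks beside the hinge reach 72 mm); the lever swings in this frame's x-z plane, the hinge runs along its y
- knob (a point): centre of the black ball (30 mm across) at the end of the lever, a 10 mm steel rod, 90 mm from the hinge; swinging takes about 2 to 3 N at the ball, and the lever stays where it is left
- lever (a joint): angle of the lever in rad: 0 = fully leaning to -x of the switch box (0.5 rad from upright), 0.5 = upright, 1.0 = fully over to +x, at its stop; it starts near 0
- can_a_mid (a point): middle (half-way up) of a loose upright bare-metal canister, 65 mm across, 85 mm high, a bystander standing on the table
- can_b_mid (a point): middle (half-way up) of a loose upright bare-metal canister, 65 mm across, 85 mm high, a bystander standing on the table
- can_c_mid (a point): middle (half-way up) of a loose upright bare-metal canister, 65 mm across, 85 mm high, a bystander standing on the table
- can_d_mid (a point): middle (half-way up) of a loose upright bare-metal canister, 65 mm across, 85 mm high, a bystander standing on the table
Mind the look-alikes: they are no part of the job. What is shaped like the part that bears pivot but orange or pink is not meant. Leave any orange look-alike of the part that bears plate alone.

How it is judged (in metres and radians):
On the way, in this order (a step that is already met when the one before it is completed fails the run):
1. one key has snapped over and stays down with the robot off the box (z of any of key_a_top, key_b_top, key_c_top in the frame of plate below 0.0095 m and contact force between each of the arm, the fingers and keybox below 0.2 N), for 0.3 s.
2. the lever of the main switch is over (value of joint lever above 0.9 rad), for 0.2 s.
At the end, for the whole second after the job is handed in: One key is down by itself, its top less than 9.5 mm above the plate (from 14 mm), nothing touching the supply box; the lever reads more than 0.9 rad (stop at 1.0); every canister is within 20 mm of where it began (all of step 1 and value of joint lever above 0.9 rad and distance of each of can_a_mid, can_b_mid, can_c_mid, can_d_mid from where it was at the start of the episode below 0.02 m).
It fails at once if the supply box or a key is pressed harder than 15 N (contact force between any of the arm, the fingers and keybox above 15 N).
It fails at once if two keys are down (more than 2 mm) at once, that is, another key is pressed after one has snapped (z of each of key_a_top, key_b_top in the frame of plate below 0.012 m or z of each of key_b_top, key_c_top in the frame of plate below 0.012 m or z of each of key_a_top, key_c_top in the frame of plate below 0.012 m).
It fails at once if a key is driven on to the bottom: more than 8 mm down (the snapped key rests at 6 mm) (z of any of key_a_top, key_b_top, key_c_top in the frame of plate below 0.006 m).
It fails at once if a canister is shifted more than 30 mm (distance of any of can_a_mid, can_b_mid, can_c_mid, can_d_mid from where it was at the start of the episode above 0.03 m).
It also fails if it takes over 72 s, if anything falls off the work surface, if the arm or the gripper's body presses on something with over 40 N, if the wrist force passes 120 N, or if a joint passes its speed limit or range.

### The arm

A 6-joint arm with a two-finger parallel gripper is mounted at the origin on the work surface. World frame = base frame: x ahead of the robot, y to its left, z up, the work surface at z = 0. Lengths are in mm, angles in rad, forces in N, time in s.
With the tool pointing down it reaches from about 300 to 775 mm from the base axis. Payload 14.6 kg.
Tool frame: the origin (TCP) lies on the centre line of the jaws, within the pads' length; the fingertips stand 11 mm ahead of it and the grasp point (between the pads) lies 8 mm behind it (manip.nose_length is the distance from the TCP to the fingertips, in mm); z points along the fingers, y is the line along which they close (so a half turn about z gives the same grasp; the last joint's range is limited). The gripper opens to 94 mm and grips with 3 to 60 N. Pads are 16 mm wide; open, the fingers measure 119 mm over their backs; the gripper's body (75 mm by 177 mm) begins 78 mm behind the grasp point.
Start: joints at [1.188, 0.3, 1.521, -0, 1.321, -0.067], TCP at [170.815, 522.792, 216.446] pointing down, gripper open.
Joint ranges: [-3.03, 3.03], [-0.79, 2.21], [0.23, 2.52], [-1.04, 4.18], [0, 3.07], [-2.55, 2.55]. Speed limits (rad/s): [2.22, 2.22, 2.57, 3.14, 3.14, 3.14].

### API

Orientations are given as a unit quaternion [w, x, y, z].
In Python, from rig import readout, vision, manip gives the robot as it stands.
- The arm moves only by the shell command python3 -m crank 'ROWS' [OPENING] [FORCE]. ROWS is JSON, a list of rows, each a list of 2 entries, a list of its own where there are three numbers: the shift along the tool's x, y, z in m, then the turn, a rotation vector about the tool's x, y, z in degrees. In form: [[[x, y, z], [ax, ay, az]], ...]. A call has 1 to 10 rows; each row shifts and turns the commanded pose from where the row before left it, along the tool's axes as they then stand; what a row does not reach is not made up. A row lasts 1/10 s, in which the tool goes at most 50 mm and 8.59 degrees, less where a joint would pass 70% of its speed; a pose out of reach is approached as far as the arm can. A call is refused whole if a number of a shift passes 0.05 or a number of a turn 8.59, either way. A call with a gripper value outside its range is refused whole. OPENING is the finger opening in m, from 0 to 0.094, set as the call begins (- or left out, the last holds). The fingers move at their own pace and stop on an object; FORCE is the grip in N (left out, the last holds). Time passes only in rows, so rows that do not move let the fingers close. It gives the time, the measured TCP pose, the force, the opening and the grip force at its end, in the units of the state.
- readout.observe(): the state, without advancing time (a new reading comes with each control period).
- vision.capture(name): name is "scene" or "top" or "wrist"; returns a dict with "color" (384x512x3 uint8, blue, green, red), "vfov" (degrees; the focal length in pixels is half the picture's height over the tangent of half this angle, whatever the lens; pixels are square), "cx", "cy" (the principal point, pixels), "world_to_cam" (4x4, takes a point from world to camera coordinates); the wrist camera has in their place "T_tool_cam" (4x4, takes a point from camera to tool coordinates, whose origin is the TCP and whose axes are the flange's). Camera axes: x right, y down, z forward; pixel columns grow to the right and rows downward; lengths in mm; the calibration is good to about 2 mm. A picture is of the moment at which its call begins: read the wrist's pose just before it. There is no depth.
- manip.finish_job(): hands the job in; it is judged then, once.
The state is a dict: "clock": time; "joint_positions": joint angles; "qd": joint speeds; "joint_torque": joint torques, N m; "ee_pos": TCP position; "tool_rot": TCP orientation; "wrist_force": force on the tool from outside, world axes, zero at the start; "ft_torque": the same for the moment, N m; "finger_gap": finger opening in mm; "grasp_force": force on a finger pad.
Only numpy, scipy, OpenCV 4.12 (cv2) and the standard library are available. Lean on these libraries where they do the work, as an engineer would, in place of code of your own. Each camera call takes 0.05 s, during which the arm holds its last target. There are 200 camera calls.

## Working session

There is one attempt and no reset: what is moved stays moved. The work goes in short steps, Python scripts to look and compute and a shell command to move; the robot and the scene stay as the last step left them, time stands still between calls to the robot, and variables do not carry over. Pictures are saved under pics/ and viewed, at most 10 in all, crops included, and the job is handed in when it is done.

```bash
mkdir -p pics; ls; python3 - <<'E'
from rig import readout, vision, manip
import cv2, numpy as np
s=readout.observe(); print(s)
for n in ("scene","top"):
    c=vision.capture(n); cv2.imwrite(f"pics/{n}0.png",cv2.resize(c["color"],(768,576))); print(n,c["vfov"],c["cx"],c["cy"],np.round(c["world_to_cam"],3).tolist())
E
```

```text
pics
{'clock': 0.0, 'joint_positions': array([ 1.18839557e+00,  3.00474843e-01,  1.52159554e+00,  1.26220278e-05,
        1.32071750e+00, -6.66056056e-02]), 'qd': array([-0.00061727,  0.00072519, -0.00159662, -0.0012698 ,  0.00049556,
       -0.00164277]), 'joint_torque': array([ 9.66912557e-04, -5.31803298e+01, -3.52722323e+01,  7.08350586e-02,
        2.44040682e-02, -5.50211814e-05]), 'ee_pos': array([170.72001595, 522.55905168, 215.87816098]), 'tool_rot': array([-1.39002626e-04,  1.57243805e-01,  9.87559633e-01, -5.81256774e-04]), 'wrist_force': array([-0.07727119, -0.63405768, -0.062746  ]), 'ft_torque': array([ 0.0096072 , -0.0164397 , -0.03483782]), 'grasp_force': 0.0, 'finger_gap': 94.06017126351188}
scene 50.240850391606294 259.4004867554626 196.2663770516038 [[0.793, 0.609, 0.005, -483.192], [0.436, -0.562, -0.703, -153.074], [-0.425, 0.56, -0.711, 1551.44], [0.0, 0.0, 0.0, 1.0]]
top 44.512425672245755 253.8957605663583 185.6609783541344 [[0.106, -0.994, 0.002, -12.118], [-0.973, -0.105, -0.206, 581.413], [0.205, 0.02, -0.979, 1522.554], [0.0, 0.0, 0.0, 1.0]]
```

View pics/scene0.png

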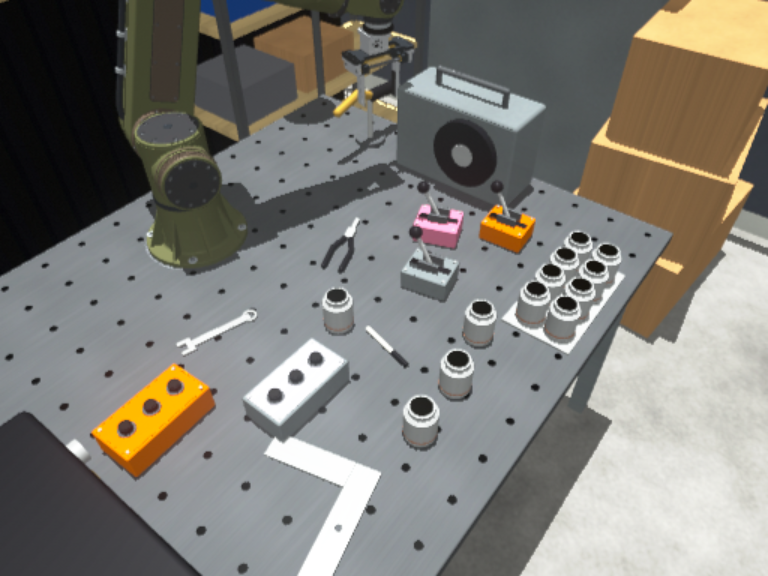

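View pics/top0.png

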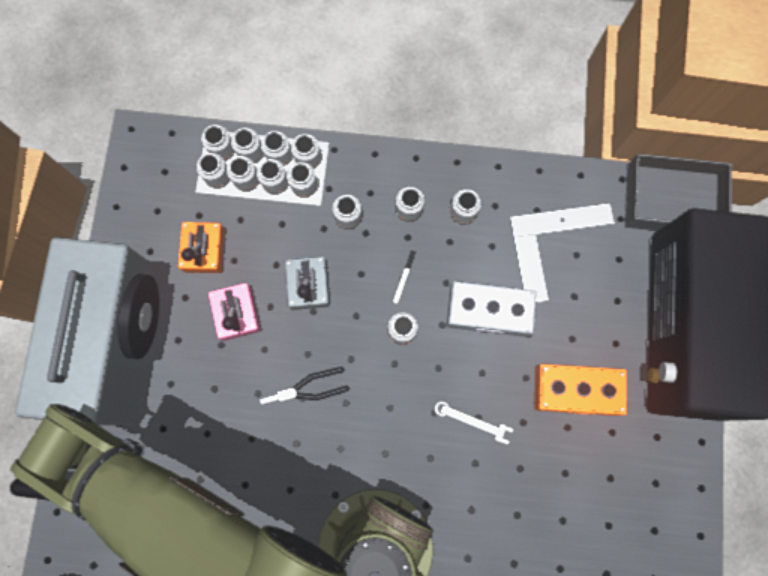

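The scene view shows the grey supply box with keys at about (275,395), (296,377) and (316,359), and the grey switch's knob at (416,232). In the top view the keys are at (468,303), (493,307) and (517,310), and the knob is at about (305,291). The orange and pink boxes are look-alikes. One canister stands near each box, at top-view (403,326) and (467,205).

```bash
cat > h.py <<'E'
from rig import readout, vision, manip
import cv2, numpy as np
from scipy.spatial.transform import Rotation as R
def cams(n):
    c=vision.capture(n); f=192/np.tan(np.radians(c["vfov"]/2))
    return c,np.array([[f,0,c["cx"]],[0,f,c["cy"]],[0,0,1]])
def ray(K,T,uv):  # origin, dir in frame
    d=T[:3,:3]@np.linalg.solve(K,[*uv,1]); return T[:3,3],d
def atz(K,T,uv,z):
    o,d=ray(K,T,uv); return o+d*(z-o[2])/d[2]
def tri(rs):
    A=0;b=0
    for o,d in rs:
        d=d/np.linalg.norm(d); P=np.eye(3)-np.outer(d,d); A=A+P; b=b+P@o
    return np.linalg.solve(A,b)
def pose():
    s=readout.observe(); q=s["tool_rot"]; T=np.eye(4); T[:3,:3]=R.from_quat([q[1],q[2],q[3],q[0]]).as_matrix(); T[:3,3]=s["ee_pos"]; return s,T
E
python3 - <<'E'
from h import *
P={}
for n in("scene","top"):
    c,K=cams(n); P[n]=(K,np.linalg.inv(c["world_to_cam"]))
    g=c["color"]
    if n=="scene": cv2.imwrite("pics/z.png",np.hstack([cv2.resize(g[220:300,160:240],(400,400),interpolation=2),cv2.resize(g[140:220,250:330],(400,400),interpolation=2)]))
    else: cv2.imwrite("pics/zt.png",np.hstack([cv2.resize(g[170:230,295:365],(400,343),interpolation=2),cv2.resize(g[160:220,170:240],(400,343),interpolation=2)]))
px={"k1":((275,395),(468,303)),"k2":((296,377),(493,307)),"k3":((316,359),(517,310)),"knob":((416,232),(305,291))}
for k,(a,b) in px.items():
    a=np.array(a)/1.5;b=np.array(b)/1.5
    print(k,tri([ray(*P["scene"],a),ray(*P["top"],b)]).round(1),atz(*P["scene"],a,74 if k!="knob" else 134).round(1),atz(*P["top"],b,74 if k!="knob" else 134).round(1))
for n,uv,z in(("canA",(403,326),85),("canB",(467,205),85),("canC",(410,200),85),("canD",(347,208),85),("sw",(307,279),50)):
    print(n,atz(*P["top"],np.array(uv)/1.5,z).round(0))
for uv in((287,260),(327,258),(329,303),(290,307),(452,282),(535,290),(533,334),(447,326)): print(atz(*P["top"],np.array(uv)/1.5,50 if uv[0]<400 else 60).round(0))
E
```

```text
k1 [ 5.301e+02 -1.940e+02 -3.000e-01] [ 549.9 -264.1   74. ] [ 542.1 -148.1   74. ]
k2 [ 542.4 -205.    59.5] [ 551.9 -211.1   74. ] [ 539.  -203.8   74. ]
k3 [ 556.4 -216.5  127.7] [ 552.5 -156.6   74. ] [ 538. -257.   74.]
knob [521.  208.  133.6] [522.3 209.2 134. ] [519.5 206.6 134. ]
canA [474. -10.  85.]
canB [ 764. -126.   85.]
canC [762.   3.  85.]
canD [728. 143.  85.]
sw [563. 216.  50.]
[602. 267.  50.]
[616. 177.  50.]
[513. 160.  50.]
[495. 246.  50.]
[ 589. -110.   60.]
[ 590. -297.   60.]
[ 491. -298.   60.]
[ 488. -107.   60.]
```

View pics/zt.png

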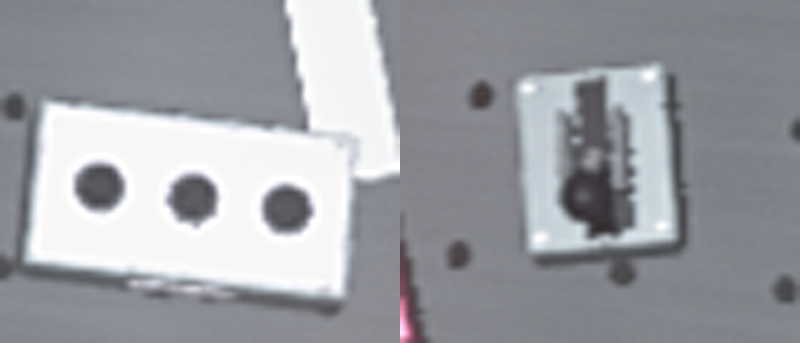

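```bash
python3 -m crank '[[[-0.035,-0.035,0],[0,0,0]],[[-0.035,-0.035,0],[0,0,0]],[[-0.035,-0.035,0],[0,0,0]],[[-0.035,-0.035,0],[0,0,0]],[[-0.035,-0.035,0],[0,0,0]],[[-0.035,-0.035,0],[0,0,0]],[[-0.035,-0.035,0],[0,0,0]],[[-0.035,-0.035,0],[0,0,0]],[[-0.035,-0.035,0],[0,0,0]],[[-0.035,-0.035,0],[0,0,0]]]' 0 10
python3 -m crank '[[[-0.035,-0.035,0],[0,0,0]],[[-0.035,-0.035,0],[0,0,0]],[[-0.035,-0.035,0],[0,0,0]],[[-0.035,-0.035,0],[0,0,0]],[[-0.035,-0.035,0],[0,0,0]],[[-0.035,-0.035,0],[0,0,0]],[[0,0,0],[0,0,0]],[[0,0,0],[0,0,0]],[[0,0,0],[0,0,0]]]'
python3 - <<'E'
from h import *
s,T=pose(); c,K=cams("wrist"); print(s["ee_pos"],T[:3,:3].round(3).tolist(),s["wrist_force"],s["joint_positions"])
cv2.imwrite("pics/w1.png",cv2.resize(c["color"],(768,576)))
Tc=T@c["T_tool_cam"]; print(np.round(c["T_tool_cam"],2).tolist()); np.savez("w1",K=K,Tc=Tc)
E
```

```text
clock: 1.2
ee_pos: [395.2, 79.4, 216.7]
tool_rot: [0.0, 0.157, 0.988, 0.0]
wrist_force: [0.8, 0.4, 0.4]
finger_gap: 17.1
grasp_force: 0.0
clock: 2.1
ee_pos: [528.9, -182.6, 216.5]
tool_rot: [-0.0, 0.157, 0.988, 0.0]
wrist_force: [-0.1, 0.1, 0.1]
finger_gap: 0.5
grasp_force: 0.0
[ 528.89935802 -182.56717557  216.46052247] [[-0.951, 0.31, -0.0], [0.31, 0.951, 0.0], [0.0, 0.0, -1.0]] [-0.08172624  0.11019226  0.07725218] [-3.97899436e-01  3.21301535e-01  1.49301849e+00  1.38488724e-04
  1.32756382e+00 -1.65358333e+00]
[[-0.0, -0.96, -0.27, 78.71], [1.0, -0.0, 0.0, -0.16], [-0.0, -0.27, 0.96, -169.31], [0.0, 0.0, 0.0, 1.0]]
```

View pics/w1.png

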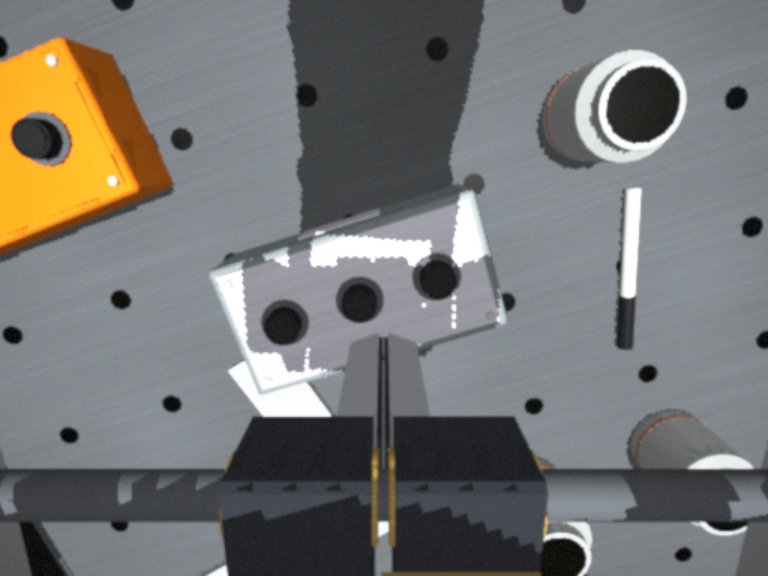

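The wrist view shows three black keys on the grey box, centred at about (287,324), (360,300) and (438,277). The orange box is on the left, clear of the work.

```bash
python3 - <<'E'
from h import *
d=np.load("w1.npz"); T=pose()[1]
for uv in((286,324),(360,300),(438,277)):
    p=atz(d["K"],d["Tc"],np.array(uv)/1.5,74); print(p.round(1), (T[:3,:3].T@(p-T[:3,3])).round(1))
E
```

```text
[ 541.9 -255.6   74. ] [-34.9 -65.6 142.7]
[ 541.3 -202.6   74. ] [-18.  -15.4 142.7]
[ 542.2 -148.8   74. ] [ -2.2  36.1 142.7]
```

```bash
python3 -m crank '[[[-0.018,-0.0155,0.03],[0,0,0]],[[0,0,0.04],[0,0,0]],[[0,0,0.03],[0,0,0]],[[0,0,0.015],[0,0,0]],[[0,0,0.01],[0,0,0]],[[0,0,0],[0,0,0]],[[0,0,0],[0,0,0]],[[0,0,0],[0,0,0]]]'
python3 -m crank '[[[0,0,0.001],[0,0,0]],[[0,0,0.001],[0,0,0]],[[0,0,0.001],[0,0,0]],[[0,0,0.001],[0,0,0]],[[0,0,0.0005],[0,0,0]],[[0,0,0],[0,0,0]],[[0,0,0],[0,0,0]]]'
```

```text
clock: 2.95
ee_pos: [542.1, -203.9, 92.9]
tool_rot: [0.001, 0.157, 0.988, -0.0]
wrist_force: [0.3, -0.7, 0.1]
finger_gap: 0.6
grasp_force: 0.0
clock: 3.65
ee_pos: [541.5, -203.8, 86.9]
tool_rot: [-0.0, 0.157, 0.988, -0.0]
wrist_force: [-0.7, -0.7, -0.2]
finger_gap: 0.6
grasp_force: 0.0
```

```bash
python3 -m crank '[[[0,0,0.0005],[0,0,0]],[[0,0,0.0005],[0,0,0]],[[0,0,0.0005],[0,0,0]],[[0,0,0.0005],[0,0,0]],[[0,0,0.0005],[0,0,0]],[[0,0,0.0005],[0,0,0]],[[0,0,0],[0,0,0]],[[0,0,0],[0,0,0]]]'
python3 -m crank '[[[0,0,0.0005],[0,0,0]],[[0,0,0],[0,0,0]],[[0,0,0],[0,0,0]]]'
```

```text
clock: 4.45
ee_pos: [541.5, -203.8, 84.0]
tool_rot: [0.0, 0.157, 0.988, -0.0]
wrist_force: [-0.3, 1.0, 1.7]
finger_gap: 0.6
grasp_force: 0.9
clock: 4.75
ee_pos: [541.5, -203.8, 83.5]
tool_rot: [0.0, 0.157, 0.988, -0.0]
wrist_force: [-2.0, 0.1, 2.4]
finger_gap: 0.4
grasp_force: 1.1
```

```bash
python3 -m crank '[[[0,0,0.0005],[0,0,0]],[[0,0,0],[0,0,0]],[[0,0,0],[0,0,0]]]'
```

```text
clock: 5.05
ee_pos: [541.5, -203.8, 83.0]
tool_rot: [0.0, 0.157, 0.988, -0.0]
wrist_force: [-1.2, 0.4, 1.6]
finger_gap: 0.4
grasp_force: 1.4
```

```bash
python3 -m crank '[[[0,0,0.0004],[0,0,0]],[[0,0,0],[0,0,0]],[[0,0,0],[0,0,0]]]'|sed -n '2p;4p'; python3 -m crank '[[[0,0,0.0003],[0,0,0]],[[0,0,0],[0,0,0]],[[0,0,0],[0,0,0]]]'|sed -n '2p;4p'
```

```text
ee_pos: [541.5, -203.8, 82.7]
wrist_force: [-1.7, 0.4, 4.9]
ee_pos: [541.5, -203.8, 82.6]
wrist_force: [-2.8, 1.2, 6.6]
```

```bash
python3 -m crank '[[[0,0,0.0003],[0,0,0]],[[0,0,0],[0,0,0]],[[0,0,0],[0,0,0]]]'|sed -n '2p;4p'
```

```text
ee_pos: [541.6, -203.8, 82.5]
wrist_force: [-3.8, 2.2, 8.5]
```

Key b stops hard at about 2.5 mm, so it is worn. I'll lift off and go to the +y key.

```bash
python3 -m crank '[[[0,0,-0.005],[0,0,0]],[[0,0,-0.015],[0,0,0]],[[0.008,0.0258,0],[0,0,0]],[[0.008,0.0258,0],[0,0,0]],[[0,0,0],[0,0,0]],[[0,0,0.01],[0,0,0]],[[0,0,0.005],[0,0,0]],[[0,0,0],[0,0,0]],[[0,0,0],[0,0,0]]]'
python3 -m crank '[[[0,0,0.0005],[0,0,0]],[[0,0,0.0005],[0,0,0]],[[0,0,0.0005],[0,0,0]],[[0,0,0.0005],[0,0,0]],[[0,0,0.0005],[0,0,0]],[[0,0,0.0005],[0,0,0]],[[0,0,0],[0,0,0]],[[0,0,0],[0,0,0]]]' | sed -n '2p;4p'
python3 -m crank '[[[0,0,0.0005],[0,0,0]],[[0,0,0.0005],[0,0,0]],[[0,0,0],[0,0,0]],[[0,0,0],[0,0,0]]]' | sed -n '2p;4p'
```

```text
clock: 6.85
ee_pos: [542.2, -150.3, 86.7]
tool_rot: [-0.0, 0.158, 0.987, 0.0]
wrist_force: [-0.2, -0.0, -0.2]
finger_gap: 0.4
grasp_force: 0.0
ee_pos: [542.4, -149.8, 84.0]
wrist_force: [-0.2, -0.2, 1.0]
ee_pos: [542.4, -149.8, 83.0]
wrist_force: [-0.0, -0.3, 2.4]
```

```bash
python3 -m crank '[[[0,0,0.0004],[0,0,0]],[[0,0,0],[0,0,0]],[[0,0,0],[0,0,0]]]'|sed -n '2p;4p'; python3 -m crank '[[[0,0,0.0004],[0,0,0]],[[0,0,0],[0,0,0]],[[0,0,0],[0,0,0]]]'|sed -n '2p;4p'; python3 -m crank '[[[0,0,0.0003],[0,0,0]],[[0,0,0],[0,0,0]],[[0,0,0],[0,0,0]]]'|sed -n '2p;4p'; python3 -m crank '[[[0,0,0.0003],[0,0,0]],[[0,0,0],[0,0,0]],[[0,0,0],[0,0,0]]]'|sed -n '2p;4p'
```

```text
ee_pos: [542.3, -149.8, 82.6]
wrist_force: [-0.7, -1.7, 3.3]
ee_pos: [542.4, -149.8, 82.2]
wrist_force: [-0.5, -1.4, 3.0]
ee_pos: [542.3, -149.8, 81.9]
wrist_force: [-0.0, -1.4, 4.5]
ee_pos: [542.4, -149.8, 81.7]
wrist_force: [-0.8, -0.9, 5.4]
```

```bash
python3 -m crank '[[[0,0,0.0003],[0,0,0]],[[0,0,0],[0,0,0]],[[0,0,0],[0,0,0]]]'|sed -n '2p;4p'; python3 -m crank '[[[0,0,0.0003],[0,0,0]],[[0,0,0],[0,0,0]],[[0,0,0],[0,0,0]]]'|sed -n '2p;4p'
```

```text
ee_pos: [542.4, -149.8, 81.6]
wrist_force: [-2.2, -1.7, 7.6]
ee_pos: [542.4, -149.8, 81.5]
wrist_force: [-3.9, -0.9, 10.2]
```

The +y key stops at 3.5 mm, so it is worn too. Key c must be the good one.

```bash
python3 -m crank '[[[0,0,-0.006],[0,0,0]],[[0,0,-0.015],[0,0,0]],[[-0.011,-0.0343,0],[0,0,0]],[[-0.011,-0.0343,0],[0,0,0]],[[-0.011,-0.0343,0],[0,0,0]],[[0,0,0],[0,0,0]],[[0,0,0.01],[0,0,0]],[[0,0,0.005],[0,0,0]],[[0,0,0],[0,0,0]],[[0,0,0],[0,0,0]]]'
python3 -m crank '[[[0,0,0.0005],[0,0,0]],[[0,0,0.0005],[0,0,0]],[[0,0,0.0005],[0,0,0]],[[0,0,0.0005],[0,0,0]],[[0,0,0.0005],[0,0,0]],[[0,0,0.0005],[0,0,0]],[[0,0,0],[0,0,0]],[[0,0,0],[0,0,0]]]' | sed -n '2p;4p'
python3 -m crank '[[[0,0,0.0005],[0,0,0]],[[0,0,0.0005],[0,0,0]],[[0,0,0.0004],[0,0,0]],[[0,0,0],[0,0,0]],[[0,0,0],[0,0,0]]]' | sed -n '2p;4p'
python3 -m crank '[[[0,0,0.0004],[0,0,0]],[[0,0,0],[0,0,0]],[[0,0,0],[0,0,0]]]'|sed -n '2p;4p'
```

```text
clock: 10.85
ee_pos: [541.8, -257.0, 86.8]
tool_rot: [-0.0, 0.157, 0.988, 0.0]
wrist_force: [0.8, 1.0, 0.3]
finger_gap: -0.3
grasp_force: 0.0
ee_pos: [541.8, -257.8, 84.0]
wrist_force: [-0.4, 1.4, 1.1]
ee_pos: [541.8, -257.8, 82.6]
wrist_force: [-0.7, 2.5, 2.0]
ee_pos: [541.8, -257.8, 82.2]
wrist_force: [-0.4, 2.0, 3.3]
```

```bash
python3 -m crank '[[[0,0,0.0004],[0,0,0]],[[0,0,0],[0,0,0]],[[0,0,0],[0,0,0]]]'|sed -n '2p;4p'; python3 -m crank '[[[0,0,0.0004],[0,0,0]],[[0,0,0],[0,0,0]],[[0,0,0],[0,0,0]]]'|sed -n '2p;4p';python3 -m crank '[[[0,0,0.0003],[0,0,0]],[[0,0,0],[0,0,0]],[[0,0,0],[0,0,0]]]'|sed -n '2p;4p'
```

```text
ee_pos: [541.8, -257.8, 81.8]
wrist_force: [-0.3, 0.9, 3.5]
ee_pos: [541.8, -257.8, 81.4]
wrist_force: [1.2, 1.7, 3.8]
ee_pos: [541.8, -257.8, 81.1]
wrist_force: [0.3, 1.4, 4.2]
```

```bash
python3 -m crank '[[[0,0,0.0003],[0,0,0]],[[0,0,0],[0,0,0]],[[0,0,0],[0,0,0]]]'|sed -n '2p;4p'
```

```text
ee_pos: [541.8, -257.8, 80.8]
wrist_force: [0.1, 2.1, 3.5]
```

```bash
python3 -m crank '[[[0,0,0.0003],[0,0,0]],[[0,0,0],[0,0,0]],[[0,0,0],[0,0,0]]]'|sed -n '2p;4p'
```

```text
ee_pos: [541.8, -257.8, 80.5]
wrist_force: [0.2, 1.9, 4.3]
```

```bash
python3 -m crank '[[[0,0,0.0002],[0,0,0]],[[0,0,0],[0,0,0]],[[0,0,0],[0,0,0]]]'|sed -n '2p;4p'
```

```text
ee_pos: [541.6, -257.8, 80.0]
wrist_force: [-0.4, -0.7, 2.0]
```

```bash
python3 -m crank '[[[0,0,0],[0,0,0]],[[0,0,0],[0,0,0]]]'|sed -n '2p;4p'
```

```text
ee_pos: [541.4, -257.8, 79.8]
wrist_force: [0.0, -0.1, -0.2]
```

The force dropped to zero at about 5 mm, so key c has snapped. I'll lift off and take the next picture near the lever.

```bash
python3 -m crank '[[[0,0,-0.01],[0,0,0]],[[0,0,-0.03],[0,0,0]],[[0,0,-0.048],[0,0,0]],[[0,0,-0.048],[0,0,0]],[[0,0,0],[0,0,0]],[[0,0,0],[0,0,0]],[[0,0,0],[0,0,0]]]' |sed -n 2p
python3 - <<'E'
from h import *
c,K=cams("wrist"); cv2.imwrite("pics/w2.png",c["color"])
E
python3 -m crank '[[[0.0201,0.0416,0],[0,0,0]],[[0.0201,0.0416,0],[0,0,0]],[[0.0201,0.0416,0],[0,0,0]],[[0.0201,0.0416,0],[0,0,0]],[[0.0201,0.0416,0],[0,0,0]],[[0.0201,0.0416,0],[0,0,0]],[[0.0201,0.0416,0],[0,0,0]],[[0.0201,0.0416,0],[0,0,0]],[[0.0201,0.0416,0],[0,0,0]],[[0.0201,0.0416,0],[0,0,0]]]' |sed -n 2p
python3 -m crank '[[[0,0,0],[0,0,-7.1]],[[0,0,0],[0,0,-7.1]],[[0,0,0],[0,0,-7.1]],[[0,0,0],[0,0,-7.1]],[[0,0,0],[0,0,0]],[[0,0,0],[0,0,0]],[[0,0,0],[0,0,0]]]'
python3 - <<'E'
from h import *
s,T=pose(); c,K=cams("wrist"); cv2.imwrite("pics/w3.png",np.hstack([cv2.imread("pics/w2.png"),c["color"]])[:,112:912])
np.savez("w3",K=K,Tc=T@c["T_tool_cam"])
E
```

```text
ee_pos: [541.3, -257.6, 215.2]
ee_pos: [478.9, 201.7, 215.3]
clock: 16.9
ee_pos: [479.8, 200.0, 215.9]
tool_rot: [-0.0, -0.088, 0.996, -0.0]
wrist_force: [-0.6, -0.3, 0.9]
finger_gap: 0.5
grasp_force: 0.0
```

View pics/w3.png

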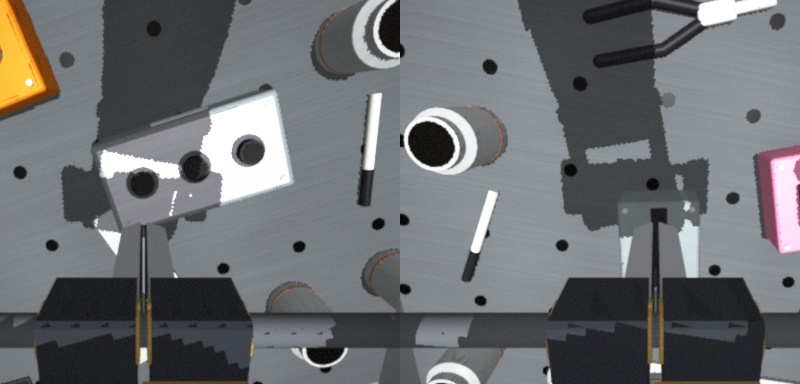

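The left half shows the box with key c lower than before. The right half shows the switch box square to the tool, with its middle near column 658 and the fingers at 656. Next I descend and push.

```bash
python3 -m crank '[[[0,0,0.03],[0,0,0]],[[0,0,0.03],[0,0,0]],[[0,0,0.019],[0,0,0]],[[0,0,0],[0,0,0]],[[0,0,0],[0,0,0]]]' |sed -n '2p;4p'
python3 -m crank '[[[-0.008,0,0],[0,0,0]],[[-0.008,0,0],[0,0,0]],[[-0.008,0,0],[0,0,0]],[[-0.008,0,0],[0,0,0]],[[-0.008,0,0],[0,0,0]],[[0,0,0],[0,0,0]]]' |sed -n '2p;4p'
python3 - <<'E'
from h import *
o=[cams(n)[0]["color"] for n in("scene","top")]
cv2.imwrite("pics/p1.png",np.hstack([cv2.resize(o[0][110:210,220:340],(400,333),interpolation=2),cv2.resize(o[1][150:230,160:256],(400,333),interpolation=2)]))
E
```

```text
ee_pos: [480.1, 200.1, 137.9]
wrist_force: [-0.5, -0.4, 0.2]
ee_pos: [520.3, 207.3, 137.4]
wrist_force: [0.1, 0.3, -0.7]
```

View pics/p1.png

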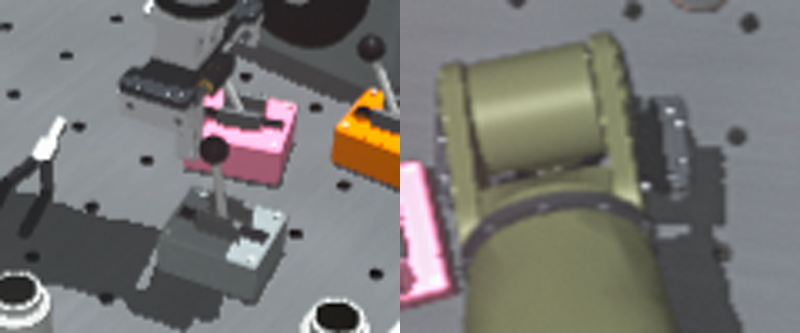

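The knob at (213,150) is moving ahead of the fingers, so I keep pushing.

```bash
python3 -m crank '[[[-0.008,0,0],[0,0,0]],[[-0.008,0,0],[0,0,0]],[[-0.008,0,0],[0,0,0]],[[-0.008,0,0],[0,0,0]],[[-0.008,0,0],[0,0,0]],[[-0.008,0,0],[0,0,0]],[[-0.008,0,0],[0,0,0]]]' |sed -n '2p;4p'
python3 -m crank '[[[-0.004,0,0],[0,0,0]],[[-0.003,0,0],[0,0,0]],[[0,0,0],[0,0,0]],[[0,0,0],[0,0,0]]]' |sed -n '2p;4p'
```

```text
ee_pos: [574.6, 217.2, 136.6]
wrist_force: [-4.1, -0.1, -2.8]
ee_pos: [579.2, 218.0, 136.6]
wrist_force: [-19.9, -4.1, 3.5]
```

```bash
python3 -m crank '[[[-0.001,0,0],[0,0,0]],[[-0.001,0,0],[0,0,0]],[[0,0,0],[0,0,0]],[[0,0,0],[0,0,0]]]' |sed -n '2p;4p'
```

```text
ee_pos: [579.7, 218.1, 136.6]
wrist_force: [-31.4, -7.7, 11.6]
```

The lever is against its stop, with the force up at 31 N. I'll back off and check.

```bash
python3 -m crank '[[[0.005,0,0],[0,0,0]],[[0.03,0,0],[0,0,0]],[[0.03,0,0],[0,0,0]],[[0,0,-0.04],[0,0,0]],[[0,0,-0.04],[0,0,0]],[[0.045,0,0],[0,0,0]],[[0.045,0,0],[0,0,0]],[[0,0,0],[0,0,0]],[[0,0,0],[0,0,0]]]' |sed -n '1,4p'
python3 - <<'E'
from h import *
c,K=cams("scene");g=c["color"]
cv2.imwrite("pics/p2.png",np.hstack([cv2.resize(g[110:210,220:340],(400,333),interpolation=2),cv2.resize(g[210:310,150:270],(400,333),interpolation=2)]))
T=c["world_to_cam"]
for th in(.9,1.0):
    a=th-.5; p=np.array([563+90*np.sin(a)*.98,216+90*np.sin(a)*.18,55+90*np.cos(a),1]); q=K@(T@p)[:3]; q=q[:2]/q[2]; print(th,(q-[220,110])*3.333)
E
```

```text
clock: 20.55
ee_pos: [431.1, 191.3, 218.3]
tool_rot: [0.001, -0.09, 0.996, 0.0]
wrist_force: [-0.1, -0.3, -0.2]
0.9 [261.90297198 169.30315765]
1.0 [269.2688846  174.88059737]
```

View pics/p2.png

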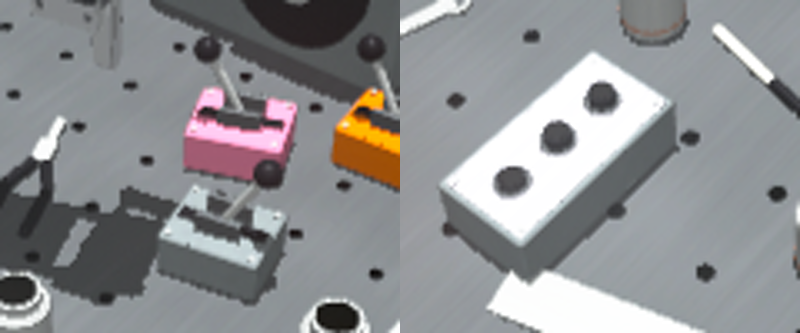

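The knob is at (268,174), which matches a lever angle of 1.0. The key at (511,181) sits lower than the other two. The canisters were not touched, so I'm handing in.

```bash
python3 -c "
from rig import manip; print(manip.finish_job())"
```

```text
the job is handed in; nothing more can be done
None
```

The job is handed in: key c (the -y end) snapped over and stayed down, keys a and b proved worn and were released, the main switch lever is over at its stop, and the canisters were not touched; the hand-in returned no verdict.

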